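# Seat a power board in the test cage

### The job

Take the wider of the two circuit boards out of the rack and slide it, the right way up, down both card guides of the test cage until you feel it press on the contacts with about 10 N; do not drop it or push it home by hand. Then swing the two ejector levers in until they are upright, pushing gently, so that they press the board fully home at both ends, and leave the narrower board and everything else on the bench as it is.

Things in the scene. Friction and masses are not known exactly. Their poses are not given: they have to be found in the camera images.
- board: The board to seat: pale green circuit board, 120 mm wide (its y), 75 mm high (its z), 4 mm thick (its x), 0.16 to 0.26 kg, upright in one of the rack's two slots (which one varies), leaning up to 0.05 rad. Origin: middle of the bottom edge. Parts stand out up to 20 mm on its -x face, within 27 mm of the middle, 28 to 54 mm up. It may be fitted with either face forward.
- board_grip (a point): Point in the grey grip block at the middle of the board's top edge, 94 mm above the board's origin: grasp here from above. The block is 10 mm thick (board x), 44 mm wide (y), 28 mm high, from 75 to 103 mm above the origin.
- spare: A narrower board of the same make, 90 mm wide, 60 mm high, with the same grip block on its top edge, in the rack's other slot. To be left alone. Origin and axes as for the board.
- rack: Black plastic rack, fixed, 140 mm (x) by 134 mm (y), holding the boards upright across its y in two open-topped slots at x = -40 and +40 mm. Slot floor 10 mm above the bench; slot posts 55 mm high, 35 to 67 mm either side of the middle. Boards lift straight out. Origin: centre of the underside. Rack and cage swap sides of the bench from run to run.
- cage: Test cage, fixed: aluminium base 70 (x) by 200 (y) by 12 mm with two upright black card guides facing each other along y, and a lever outside each. Origin: centre of the underside, z up. Fully home, the board's origin is at x = y = 0, z = 24 mm, its y along the cage's y (either way round). The board must be about 100 mm up to clear the guides.
- guide_mouth_left (a point): Middle of the flared mouth of the +y card guide, at the groove floor: y = +62, z = 80 mm in the cage frame. The groove is 6 mm wide (x) for the 4 mm board, centred on x = 0, from z = 40 to 80 mm, its lips at y = 53 mm; above, the flare to z = 91 mm opens about 3.5 mm each way. The board has 2 mm of play at each end.
- guide_mouth_right (a point): The same for the -y card guide (y = -62 mm).
- strip: Contact strip in the cage's foot (same origin and axes as the cage) with two brass contacts at y = +-50 mm under the board's bottom edge. Their height is set anew each time and not measured: the board bears 3.5 to 8.5 mm above home. Each holds up to about 11 N (22 N both), then gives way and stays down. By hand press 7 to 14 N on the strip for a moment, never over 18 N.
- knob_left (a point): Centre of the grey knob (14 mm across, 20 mm long in the cage's x) at the free end of the +y ejector lever, 65 mm from its pivot. At the start the lever leans outward 44 to 54 degrees from upright; push the knob inward (-y of the cage) from outside, rising with it along its arc (a straight level push may jam). Shut, it is at y = 82, z = 162 mm in the cage frame.
- knob_right (a point): The same on the cage's -y side, pushed in towards the cage's +y.
- pivot_left (a point): Pivot of the +y lever: y = +82, z = 97 mm in the cage frame, axis along the cage's x. A nose on the lever presses the board's top edge 6 mm from its end. Swinging takes 1 to 3 N at the knob; pressing home, over the last 0.35 rad or so, about 6 to 12 N; then it meets a hard stop. Never push a lever with more than 25 N.
- pivot_right (a point): The same for the -y lever (y = -82 mm).
- lever_left (a joint): Angle of the +y lever, rad: 0 leaning fully outward (54 degrees), growing as it swings in, 0.95 upright and shut (hard stop). Stays where it is left.
- lever_right (a joint): The same for the -y lever.
- board_end_a (a point): Point on the board's bottom edge 58 mm from the middle, on the board's +y side.
- board_end_b (a point): Same on the board's -y side.
- spool: Metal solder spool, 50 mm across, 48 mm high, standing between cage and rack. Origin: centre of the underside.
- capacitor: Black can, 26 mm across, 35 mm high, standing between cage and rack. Origin: centre of the underside.
- phone: Telephone lying flat, 72 x 148 x 9 mm, near the robot. Origin: centre of the underside.
- screwdriver: Screwdriver lying on the bench near the robot, 190 mm long.
- meter: Hand multimeter lying flat, 85 x 170 x 38 mm, near the robot. Origin: centre of the underside.
- tray: Open grey parts tray, 100 x 160 x 35 mm, at the back. Origin: centre of the underside.
- transformer: Steel transformer block, 50 x 60 x 45 mm, at the back. Origin: centre of the underside.
Mind the look-alikes: they are no part of the job. What is shaped like the board but orange is not meant.

How it is judged:
By the outcome, as a careful person would: the job done as asked, in the order asked, and still so for the second after the job is handed in, with the robot touching nothing.
It also fails if it takes over 72 s, if anything falls off the work surface, if the arm or the gripper's body presses on something with over 40 N, if the wrist force passes 120 N, or if a joint passes its speed limit or range.

### The arm

A 6-joint arm with a two-finger parallel gripper is mounted at the origin on the work surface. World frame = base frame: x ahead of the robot, y to its left, z up, the work surface at z = 0. Lengths are in mm, angles in rad, forces in N, time in s.
With the tool pointing down it reaches from about 350 to 975 mm from the base axis. Payload 4.9 kg.
Tool frame: the origin (TCP) lies between the finger pads; the fingertips stand 11 mm ahead of it and the grasp point (between the pads) lies 8 mm behind it; z points along the fingers, y is the direction in which the jaws open and shut (so a half turn about z gives the same grasp; the last joint's range is limited). The gripper opens to 85 mm and grips with 20 to 120 N. Pads are 22 mm wide; open, the fingers measure 114 mm over their backs; the gripper's body (76 mm by 85 mm) begins 54 mm behind the grasp point. The pads swing forward as they close: fully open they stand 13 mm farther back than shut.
Start: joints at [-1.313, 0.053, 1.613, -0, 1.476, -0.119], TCP at [229.96, -581.137, 242.304] pointing down, gripper open.
Joint ranges: [-3.01, 3.01], [-1.01, 2.22], [0.06, 2.58], [-1.02, 4.17], [0.09, 2.62], [-3.14, 3.14]. Speed limits (rad/s): [2.57, 2.57, 3.14, 3.14, 3.14, 3.14].

### API

Orientations are given as [roll, pitch, yaw] about the fixed x, y, z axes, in that order (R = Rz(yaw) Ry(pitch) Rx(roll)).
In Python, from station import goto, move_linear, move_joints, let_go, grasp, wait, inverse_kinematics, state, grab_frame, get_calibration, IKError, sign_off, outline_of, tip_of gives the robot as it stands. The module is installed in compiled form; this text tells all that it offers. Calls block until the motion is done:
- goto(position, orientation): joint-space move of the TCP to a pose.
- move_linear(position, rot=None, velocity=150, guard=None): straight line of the TCP; rot=None keeps the orientation; velocity is the mean speed in mm/s. With guard (N) it stops when the force on the tool has changed by that much, and returns True; else False.
- move_joints(angles): joint-space move.
- let_go() and grasp(force=None): open the fingers fully, or close them until they stop; force is the grip in N (None keeps the last).
- wait(seconds).
- inverse_kinematics(position, orientation): joint angles nearest the present ones, or None.
- state(): the state.
- grab_frame(name): name is "scene" or "top"; returns the picture (480x640x3 uint8, red, green, blue); there is no depth.
- get_calibration(name): a dict with "mtx" (3x3 intrinsics, pixels), "dist_coeffs" ([k1, k2, p1, p2, k3] as OpenCV has them; the pictures are not rectified), "pose" (4x4, takes a point from camera to world coordinates). Camera axes: x right, y down, z forward; pixel columns grow to the right and rows downward; lengths in mm; the calibration is good to about 2 mm. A picture is of the moment at which its call begins. get_calibration takes no time and is no camera call.
A pose or a line that the arm cannot do raises IKError and nothing moves.
- sign_off(): hands the job in, once; it reports no verdict.
Trained networks look in the newest picture that a camera, given by its name, has taken for a name from the list of things; names that differ only in an ending like _2 or _b are one class to them, and where a whole thing is asked for, a point or a joint stands for the part that bears it (a point fixed in the world has none). Each returns a list of dicts, best first, with "confidence" (0 to 1); they miss things now and then, are a little off and sometimes report something else, mostly with a low value. They report only what shows in the picture. A call takes as long as a camera call. They do not tell look-alikes from the thing itself.
- outline_of(camera, name): "pixels" (480x640 bool, what is visible of it) and "at" ([row, column] in pixels, amid what is visible of it).
- tip_of(camera, name): "at" ([row, column] in pixels: a listed point, or the origin of a listed thing).
The state is a dict: "time": time; "qpos": joint angles; "dq": joint speeds; "joint_torque": joint torques, N m; "ee_pos": TCP position; "eef_rot": TCP orientation; "force": force on the tool from outside, world axes, zero at the start; "ft_torque": the same for the moment, N m; "width": finger opening in mm.
Only numpy, scipy, OpenCV 4.12 (cv2) and the standard library are available. Lean on these libraries where they do the work, as an engineer would, in place of code of your own. Each camera call takes 0.05 s, during which the arm holds its last target.

## Working session

There is one attempt and no reset: what is moved stays moved. The work goes in short steps, each a Python script; the robot and the scene stay as the last script left them, time stands still between calls to the robot, and variables do not carry over. Pictures are saved under pics/ and viewed, and the job is handed in when it is done.

```bash
mkdir -p pics; ls; cat > h.py <<'E'
import numpy as np, cv2
from station import *
def cal(n):
    c=get_calibration(n); return np.array(c['mtx'],float),np.array(c['dist_coeffs'],float),np.array(c['pose'],float)
def ray(n,rc):
    K,d,T=cal(n); p=cv2.undistortPoints(np.array([[[rc[1],rc[0]]]],float),K,d)[0,0]
    return T[:3,3],T[:3,:3]@np.array([p[0],p[1],1.])
def atz(n,rc,z):
    o,v=ray(n,rc); return o+v*(z-o[2])/v[2]
def proj(n,P):
    K,d,T=cal(n); R=T[:3,:3].T; t=-R@T[:3,3]
    q=cv2.projectPoints(np.array(P,float).reshape(-1,1,3),cv2.Rodrigues(R)[0],t,K,d)[0][:,0]
    return q[:,::-1]  # row,col
def tri(obs):
    A=np.zeros((3,3));b=np.zeros(3)
    for n,rc in obs:
        o,v=ray(n,rc); v=v/np.linalg.norm(v); M=np.eye(3)-np.outer(v,v); A+=M;b+=M@o
    x=np.linalg.solve(A,b)
    return x,[float(np.linalg.norm(np.cross(x-ray(n,rc)[0],ray(n,rc)[1]/np.linalg.norm(ray(n,rc)[1])))) for n,rc in obs]
def save(n,f):
    im=grab_frame(n); cv2.imwrite('pics/'+f,im[:,:,::-1]); return im
E
python3 - <<'E'
from h import *
for n in('scene','top'):
    save(n,n+'0.png'); K,d,T=cal(n); print(n,K[0,0],d,T.round(2).tolist())
np.set_printoptions(precision=1,suppress=True)
for k in ['board','board_grip','spare','rack','cage','guide_mouth_left','guide_mouth_right','knob_left','knob_right','pivot_left','pivot_right','board_end_a','board_end_b','spool','capacitor']:
    for n in('scene','top'):
        print(k,n,[(np.array(t['at']).round(1).tolist(),round(t['confidence'],2)) for t in tip_of(n,k)[:4]])
print(state())
E
```

```text
pics
scene 478.1284440416887 [-0.04315283  0.          0.          0.          0.        ] [[-0.19, 0.77, -0.61, 1216.91], [0.98, 0.15, -0.12, 23.77], [0.0, -0.62, -0.78, 940.17], [0.0, 0.0, 0.0, 1.0]]
top 527.7411414436725 [-0.00525915  0.          0.          0.          0.        ] [[0.02, -0.98, 0.19, 297.62], [-1.0, -0.02, -0.03, -105.33], [0.03, -0.19, -0.98, 1316.22], [0.0, 0.0, 0.0, 1.0]]
board scene [([241.9, 226.9], 0.92), ([237.7, 287.0], 0.83), ([222.0, 155.1], 0.79)]
board top [([253.5, 402.8], 0.91), ([261.0, 479.0], 0.8), ([255.2, 343.8], 0.67)]
board_grip scene [([220.1, 281.5], 0.82), ([240.0, 287.5], 0.75), ([211.9, 220.3], 0.68), ([197.2, 145.5], 0.59)]
board_grip top [([246.1, 410.5], 0.96), ([243.2, 342.1], 0.76), ([251.2, 492.1], 0.76), ([326.3, 142.4], 0.71)]
spare scene [([271.5, 279.7], 0.94)]
spare top [([224.4, 338.9], 0.65)]
rack scene [([256.9, 281.4], 0.7), ([241.0, 287.1], 0.32)]
rack top [([238.7, 341.4], 0.78), ([237.9, 268.1], 0.61)]
cage scene [([282.7, 452.9], 0.81), ([258.5, 283.7], 0.61), ([215.3, 369.5], 0.52), ([370.8, 490.9], 0.18)]
cage top [
[... 1165 characters left out ...]
256.2, 364.8], 0.79), ([275.5, 411.2], 0.76), ([238.9, 488.2], 0.76)]
spool scene [([285.7, 451.0], 0.69), ([263.7, 360.2], 0.6), ([265.6, 278.5], 0.45), ([246.1, 310.6], 0.26)]
spool top [([195.5, 262.4], 0.65), ([239.5, 266.7], 0.63)]
capacitor scene [([330.4, 243.3], 0.65), ([311.9, 361.0], 0.46)]
capacitor top [([306.2, 266.3], 0.6)]
{'time': 1.6, 'qpos': array([-1.3,  0.1,  1.6,  0. ,  1.5, -0.1]), 'dq': array([ 0.,  0.,  0.,  0., -0.,  0.]), 'joint_torque': array([ -0. , -39.4, -37. ,  -0. ,   0. ,   0. ]), 'ee_pos': array([ 230. , -581.1,  242.3]), 'eef_rot': array([-3.1, -0. ,  0.4]), 'force': array([-1.2,  0.9, -0. ]), 'ft_torque': array([-0., -0.,  0.]), 'width': 85.36566561387292}
```

View pics/scene0.png

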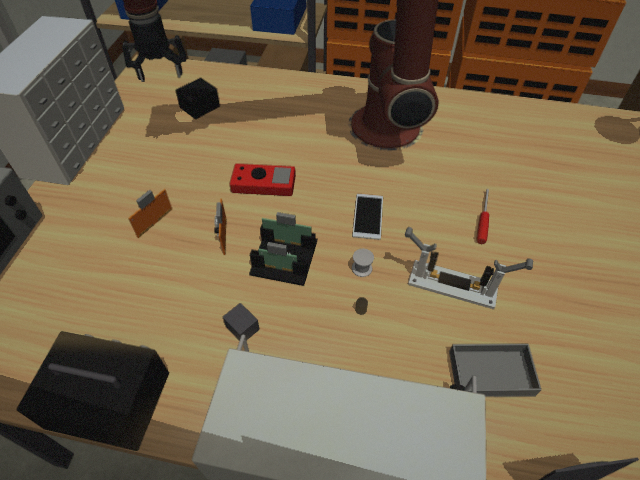

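View pics/top0.png

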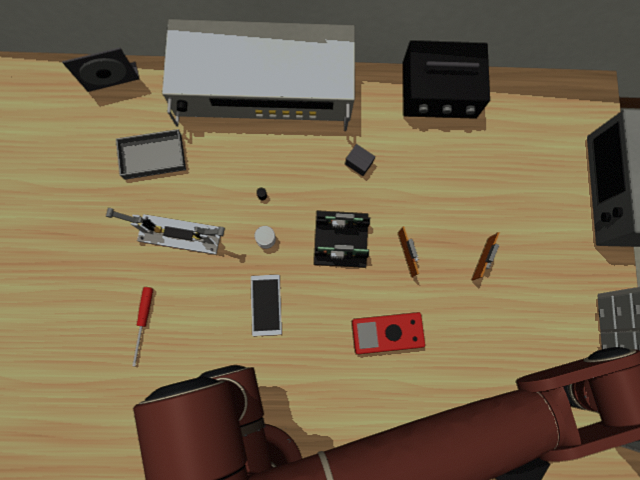

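The scene view shows the rack at (255,283) holding two green boards. Two orange look-alikes are at (213,150) and (225,221), and the cage is at (283,453). In the top view the rack is at (239,342) and the cage at (233,180). I'll enlarge both.

```bash
python3 - <<'E'
import cv2,numpy as np
s=cv2.imread('pics/scene0.png');t=cv2.imread('pics/top0.png')
a=cv2.resize(s[200:290,240:330],(400,400),interpolation=cv2.INTER_CUBIC)
b=cv2.resize(t[200:280,300:380],(400,400),interpolation=cv2.INTER_CUBIC)
c=cv2.resize(t[195:265,95:255],(400,175),interpolation=cv2.INTER_CUBIC)
d=cv2.resize(s[220:310,400:540],(400,257)[:2],interpolation=cv2.INTER_CUBIC)[:200]
cv2.imwrite('pics/crop1.png',np.hstack([a,b]))
cv2.imwrite('pics/crop2.png',np.vstack([cv2.resize(t[195:265,95:255],(640,280),interpolation=3-1),cv2.resize(s[220:310,400:540],(498,320),interpolation=2)[:, :].copy() if 0 else cv2.copyMakeBorder(cv2.resize(s[220:310,400:540],(498,320),interpolation=2),0,0,0,142,0)]))
E
```

```text
(no output)
```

View pics/crop1.png

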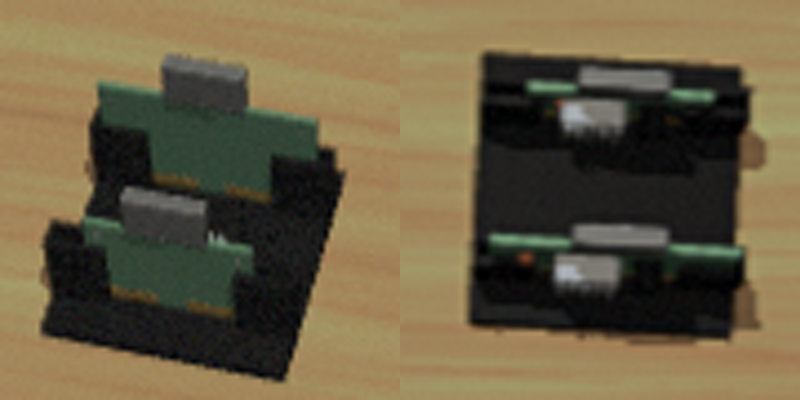

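View pics/crop2.png

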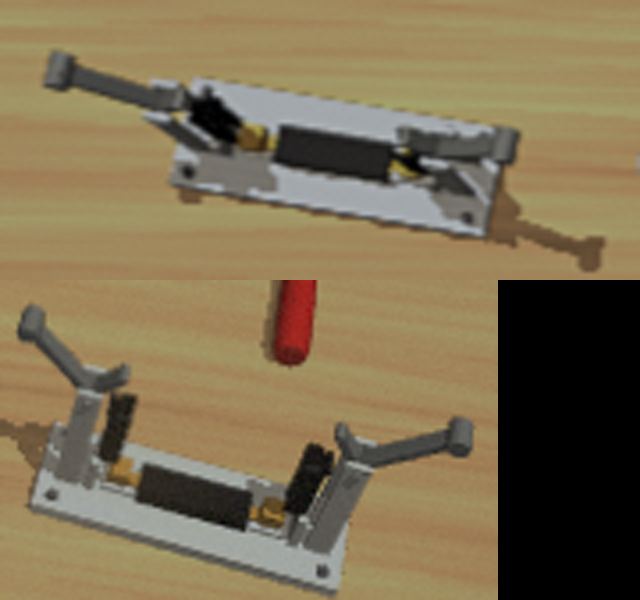

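Candidates for the board:
- Green board in the near slot: top view (249,342), scene (228,287).
- Green board in the far slot: top view (218,340), scene (258,277).
- Two orange boards lying out on the bench, which are not meant.

In the crop the near green board spans nearly the whole rack width and is taller, so it is the 120 mm one. The far one is clearly narrower, so it is the spare. The near board's parts (-x face) point toward the robot. Next I'll fit the poses.

```bash
cat > fit.py <<'E'
from h import *
from scipy.optimize import least_squares
def Rz(a): c,s=np.cos(a),np.sin(a); return np.array([[c,-s,0],[s,c,0],[0,0,1.]])
def fitpose(obs,x0,loss='soft_l1'):
    # obs list (cam, rc, local xyz)
    def f(p):
        r=[]
        for n in('scene','top'):
            o=[q for q in obs if q[0]==n]
            if o:
                L=np.array([q[2] for q in o],float)@Rz(p[2]).T+[p[0],p[1],0]
                r.append((proj(n,L)-np.array([q[1] for q in o])).ravel())
        return np.concatenate(r)
    s=least_squares(f,x0,loss=loss,f_scale=1.); return s.x,f(s.x).reshape(-1,2)
E
python3 - <<'E'
from fit import *
np.set_printoptions(precision=2,suppress=True)
pts={'cage':(0,0,0),'guide_mouth_left':(0,62,80),'guide_mouth_right':(0,-62,80),'pivot_left':(0,82,97),'pivot_right':(0,-82,97)}
D={'cage':((282.7,452.9),(227.3,178.8)),'guide_mouth_left':((271,489.5),(226.9,145.8)),'guide_mouth_right':((256.2,430.2),(233.5,195.9)),'pivot_left':((272.1,499),(219.8,136.2)),'pivot_right':((254.3,427.2),(235.7,205.4))}
obs=[(n,D[k][i],pts[k]) for k in D for i,n in enumerate(('scene','top'))]
g=atz('top',(227.3,178.8),0); p,r=fitpose(obs,[g[0],g[1],0]); print('cage',p); print([(o[0],o[2],q.round(1)) for o,q in zip(obs,r)])
for k,a,b in(('grip',(220.1,281.5),(251.2,342)),('grip2',(220.1,281.5),(243.2,342.1)),('kl',(261.8,530.1),(210.2,108.5)),('kr',(229.8,408.3),(230.9,222.8))):
    print(k,tri([('scene',a),('top',b)]))
E
cat > crop.py <<'E'
import cv2,sys
# file cam r0 r1 c0 c1 scale out
f,r0,r1,c0,c1,s,o=sys.argv[1],*map(int,sys.argv[2:7]),sys.argv[7]
im=cv2.imread(f)[r0:r1,c0:c1]; im=cv2.resize(im,None,fx=s,fy=s,interpolation=cv2.INTER_CUBIC)
for c in range((c0//10+1)*10,c1,10):
    cv2.line(im,((c-c0)*s+s//2,0),((c-c0)*s+s//2,6),(0,0,255),1); cv2.putText(im,str(c),((c-c0)*s-8,16),0,.35,(0,0,255),1)
for r in range((r0//10+1)*10,r1,10):
    cv2.line(im,(0,(r-r0)*s+s//2),(6,(r-r0)*s+s//2),(0,0,255),1); cv2.putText(im,str(r),(8,(r-r0)*s+6),0,.35,(0,0,255),1)
cv2.imwrite(o,im)
E
python3 crop.py pics/top0.png 200 265 95 235 5 pics/ct.png; python3 crop.py pics/scene0.png 220 310 400 540 5 pics/cs.png
```

```text
cage [556.56 217.26  -0.17]
[('scene', (0, 0, 0), array([1.1, 0.2])), ('top', (0, 0, 0), array([ 1.3, -0.3])), ('scene', (0, 62, 80), array([-0.2,  3.4])), ('top', (0, 62, 80), array([-1.6,  1.7])), ('scene', (0, -62, 80), array([-5.4, -1. ])), ('top', (0, -62, 80), array([8., 1.])), ('scene', (0, 82, 97), array([-3.3,  0.6])), ('top', (0, 82, 97), array([0.1, 1.6])), ('scene', (0, -82, 97), array([ 0.6, -0.3])), ('top', (0, -82, 97), array([-2. , -0.9]))]
grip (array([ 511.59, -194.46,   85.28]), [7.208378702743744, 7.208378702743744])
grip2 (array([ 527.01, -191.46,  103.72]), [5.3467302437448, 5.346730243744836])
kl (array([579.96, 341.29, 153.22]), [0.9076716717818467, 0.9076716717818086])
kr (array([539.48,  87.31, 148.57]), [1.6081035673836768, 1.6081035673836757])
```

View pics/ct.png

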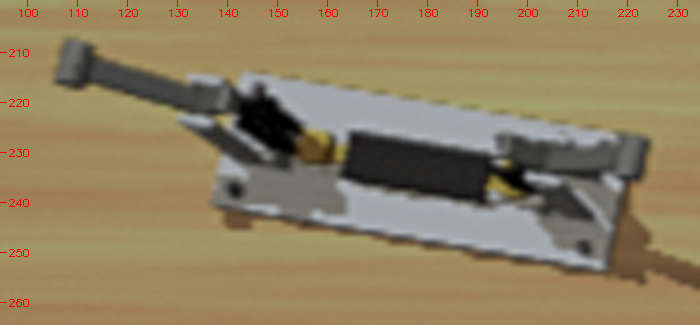

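View pics/cs.png

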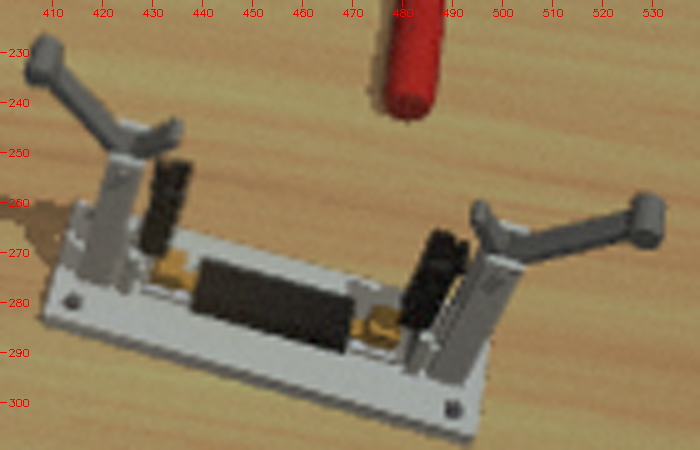

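```bash
cat > cagefit.py <<'E'
from fit import *
np.set_printoptions(precision=2,suppress=True)
def T(X,Y): return ('top',(200+Y/5-.5,95+X/5-.5))
def S(X,Y): return ('scene',(220+Y/5-.5,400+X/5-.5))
obs=[(*T(243,72),(35,100,12)),(*T(212,207),(-35,100,0)),(*T(608,270),(-35,-100,0)),
(*S(42,319),(35,-100,0)),(*S(472,440),(35,100,0)),(*S(82,200),(-35,-100,12)),(*S(474,432),(35,100,12)),(*S(44,311),(35,-100,12))]
if __name__=='__main__':
    p,r=fitpose(obs,[556,217,-.17]); print('cage',p); print([(o[0],o[2],q.round(1)) for o,q in zip(obs,r)])
    for n in('top','scene'):
        pp,rr=fitpose([o for o in obs if o[0]==n],p); print(n,pp,np.abs(rr).max())
    s=5
    for n,f,r0,c0 in(('top','ct',200,95),('scene','cs',220,400)):
        im=cv2.imread(f'pics/{f}.png')
        def dr(L,col):
            w=np.array(L,float)@Rz(p[2]).T+[p[0],p[1],0]; q=proj(n,w); q=((q[:,::-1]-[c0,r0]+.5)*s).astype(int)
            cv2.polylines(im,[q],False,col,1)
        for z in(0,12): dr([(35,100,z),(-35,100,z),(-35,-100,z),(35,-100,z),(35,100,z)],(0,255,0))
        for y in(62,-62): 
            for x in (3,-3): dr([(x,y,40),(x,y,80),(x,y*53/62,80),(x,y*53/62,40)],(0,0,255))
        for y in(82,-82): dr([(-10,y,97),(10,y,97)],(255,0,255))
        cv2.imwrite(f'pics/{f}o.png',im)
    from scipy.optimize import minimize_scalar
    for nm,k in(('L',(579.96,341.29,153.22)),('R',(539.48,87.31,148.57))):
        l=Rz(p[2]).T@(np.array(k)-[p[0],p[1],0]); print(nm,l,np.hypot(abs(l[1])-82,l[2]-97),np.degrees(np.arctan2(abs(l[1])-82,l[2]-97)))
E
python3 cagefit.py
python3 - <<'E'
import cv2,numpy as np
a=cv2.imread('pics/cto.png');b=cv2.imread('pics/cso.png')
cv2.imwrite('pics/o.png',cv2.resize(np.vstack([a,b]),None,fx=.77,fy=.77,interpolation=3))
E
```

```text
cage [558.13 216.63  -0.15]
[('top', (35, 100, 12), array([ 1. , -0.1])), ('top', (-35, 100, 0), array([1.4, 0.2])), ('top', (-35, -100, 0), array([-1. , -0.9])), ('scene', (35, -100, 0), array([0.3, 1.3])), ('scene', (35, 100, 0), array([-0.2,  0.2])), ('scene', (-35, -100, 12), array([-0.2, -0.3])), ('scene', (35, 100, 12), array([0.6, 1. ])), ('scene', (35, -100, 12), array([1.2, 0.3]))]
top [559.84 217.66  -0.14] 0.8048977153343344
scene [557.08 216.22  -0.15] 1.3400055670398388
L [  3.26 126.52 153.22] 71.71173438239342 38.374288934931954
R [   0.56 -130.65  148.57] 70.89851020649301 43.33298893584102
```

View pics/o.png

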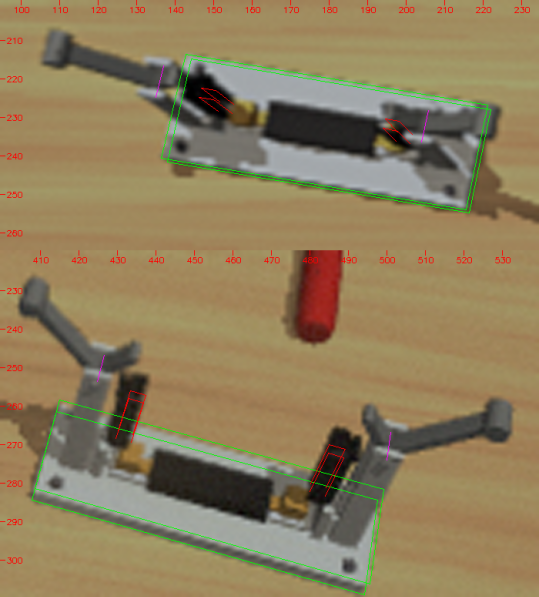

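```bash
python3 crop.py pics/top0.png 205 273 310 378 8 pics/rt.png; python3 crop.py pics/scene0.png 208 290 245 325 7 pics/rs.png
```

```text
(no output)
```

View pics/rt.png

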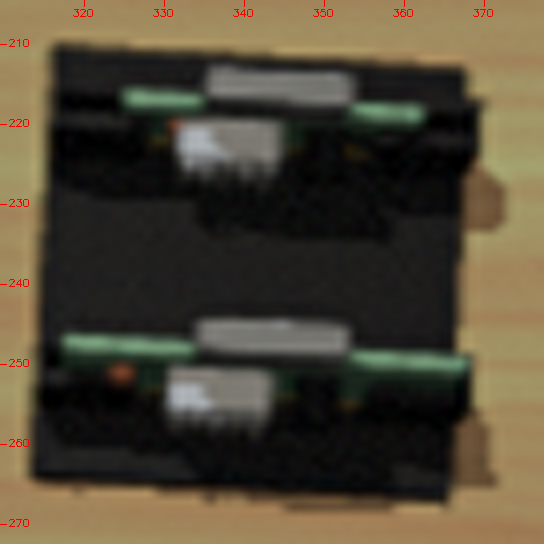

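View pics/rs.png

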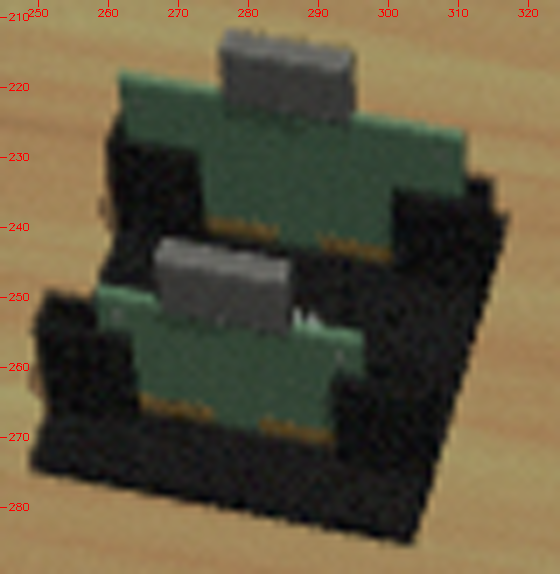

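```bash
cat > boardfit.py <<'E'
from fit import *
np.set_printoptions(precision=2,suppress=True)
def T(X,Y): return ('top',(205+Y/8-.5,310+X/8-.5))
def S(X,Y): return ('scene',(208+Y/7-.5,245+X/7-.5))
obs=[(*T(62,343),(0,60,75)),(*T(468,364),(0,-60,75)),(*T(200,319),(5,22,103)),(*T(350,326),(5,-22,103)),
(*S(220,44),(5,-22,103)),(*S(354,63),(5,22,103)),(*S(220,106),(5,-22,75)),(*S(351,122),(5,22,75)),(*S(120,75),(0,-60,75)),(*S(466,132),(0,60,75)),(*S(225,29),(-5,-22,103))]
L=np.array([o[2] for o in obs],float); rc=np.array([o[1] for o in obs]); it=np.array([o[0]=='top' for o in obs])
def pose(p,L):
    c,s=np.cos(p[3]),np.sin(p[3]); Ry=np.array([[c,0,s],[0,1,0],[-s,0,c]])
    return L@(Rz(p[2])@Ry).T+[p[0],p[1],10]
def f(p,m=slice(None)):
    w=pose(p,L); r=np.where(it[:,None],proj('top',w),proj('scene',w))-rc
    return np.r_[r[m].ravel(),(p[3]/.03)*.5]
s=least_squares(f,[510,-192,-.05,0],loss='soft_l1'); print(s.x); print(s.fun[:-1].reshape(-1,2)); print('grip',pose(s.x,np.array([[0,0,94.]])))
for m in(it,~it):
    q=least_squares(lambda p:f(p,m),s.x); print(q.x,pose(q.x,np.array([[0,0,94.]])),abs(q.fun).max())
E
python3 boardfit.py
```

```text
[ 518.11 -189.5    -0.02   -0.03]
[[ 0.27  0.38]
 [-0.27  0.09]
 [-0.   -0.17]
 [-0.09 -0.01]
 [ 0.31 -0.11]
 [ 0.62 -0.71]
 [-0.44  0.64]
 [ 0.29  0.12]
 [-0.12 -0.02]
 [-0.08  0.03]
 [-0.65  0.33]]
grip [[ 515.74 -189.45  103.97]]
[ 516.59 -189.28   -0.03   -0.01] [[ 515.76 -189.26  104.  ]] 0.3041432688143004
[ 518.12 -189.57   -0.01   -0.03] [[ 515.74 -189.56  103.97]] 0.6905743475991812
```

```bash
python3 - <<'E'
from h import *
np.set_printoptions(precision=2,suppress=True)
for yaw in(np.pi/2-.022,-np.pi/2-.022):
    print(yaw,inverse_kinematics([515.7,-189.5,96],[np.pi,0,yaw]),inverse_kinematics([558,217,220],[np.pi,0,yaw-.13]))
print(state()['eef_rot'])
E
```

```text
1.5487963267948965 [-0.49  0.01  1.91  0.    1.22 -0.47] [ 0.25  0.01  1.7  -0.    1.44  0.4 ]
-1.5927963267948966 [-0.49  0.01  1.91 -0.    1.22  2.68] [ 0.25  0.01  1.7   0.    1.44 -2.74]
[-3.14 -0.    0.38]
```

```bash
python3 - <<'E'
from h import *
np.set_printoptions(precision=2,suppress=True)
o=[np.pi,0,np.pi/2-.022]
goto([515.7,-189.5,230],o)
save('top','g1t.png'); save('scene','g1s.png')
print(move_linear([515.7,-189.5,97],velocity=120,guard=8)); st=state(); print(st['time'],st['ee_pos'],st['force'],st['width'])
save('top','g2t.png'); save('scene','g2s.png')
E
python3 crop.py pics/g2t.png 200 280 300 380 5 pics/a.png; python3 crop.py pics/g2s.png 190 290 235 325 5 pics/b.png
python3 -c "
import cv2,numpy as np
a=cv2.imread('pics/a.png');b=cv2.imread('pics/b.png')[:400];cv2.imwrite('pics/ab.png',np.hstack([a,b])[:, :800])"
```

```text
False
4.725 [ 516.4  -189.86   98.07] [-0.38 -0.92  0.5 ] 85.41576886125607
```

View pics/ab.png

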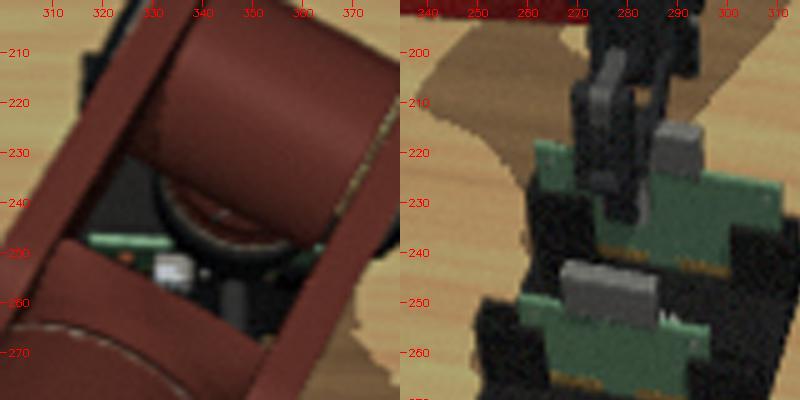

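```bash
python3 - <<'E'
from h import *
print(proj('scene',[[559,-189.5,104],[516,-189.5,104],[559,-189.5,98]]))
E
```

```text
[[230.82997986 281.3340692 ]
 [216.75489815 285.75399337]
 [232.50531236 281.49376556]]
```

The far finger tip is at about (232,280) in the scene view and the prediction is (231,281), so the fingers straddle the block. I'll grasp and lift.

```bash
python3 - <<'E'
from h import *
np.set_printoptions(precision=2,suppress=True)
grasp(80); st=state(); print(st['time'],st['ee_pos'],st['force'],st['ft_torque'],st['width'])
print(move_linear([515.7,-189.5,125],velocity=50,guard=15)); st=state(); print(st['time'],st['ee_pos'],st['force'],st['ft_torque'],st['width'])
print(move_linear([515.7,-189.5,250],velocity=120)); wait(.2);st=state(); print(st['time'],st['ee_pos'],st['force'],st['ft_torque'],st['width'])
save('top','l1t.png'); save('scene','l1s.png')
E
```

```text
5.5083 [ 515.88 -189.63   97.21] [0.95 0.44 1.63] [ 0.04 -0.01  0.01] 8.393995690301326
False
6.2167 [ 515.51 -189.44  124.96] [ 0.45 -0.12 -2.88] [ 0.03 -0.01 -0.02] 8.798782536193912
False
7.6083 [ 515.34 -189.33  249.  ] [-1.22  0.26 -2.28] [0.   0.01 0.04] 8.61344843029791
```

View pics/l1s.png

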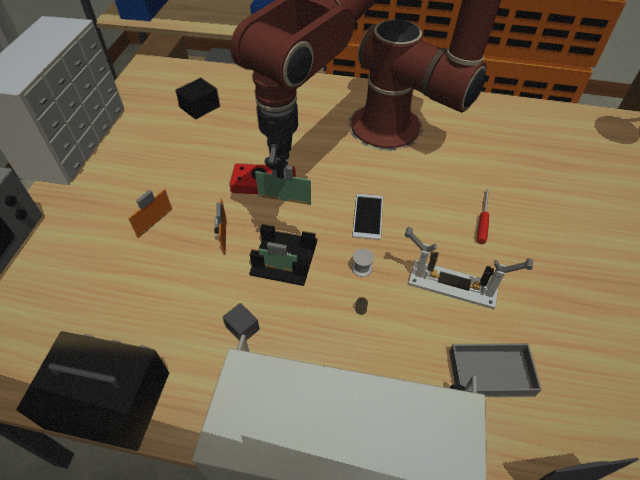

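```bash
python3 - <<'E'
from h import *
np.set_printoptions(precision=2,suppress=True)
o=[np.pi,0,np.pi/2-.15]
goto([558.5,217,227],o); wait(.3);st=state(); print(st['time'],st['ee_pos'],st['eef_rot'],st['force'],st['ft_torque'],st['width'])
save('top','m1t.png'); save('scene','m1s.png')
E
python3 crop.py pics/m1t.png 180 270 100 240 5 pics/a.png; python3 crop.py pics/m1s.png 170 320 400 545 5 pics/b.png
```

```text
9.525 [558.73 216.34 227.09] [ 3.14 -0.    1.42] [-0.13  0.23 -1.69] [ 0.02 -0.02  0.05] 8.380272475864226
```

View pics/a.png

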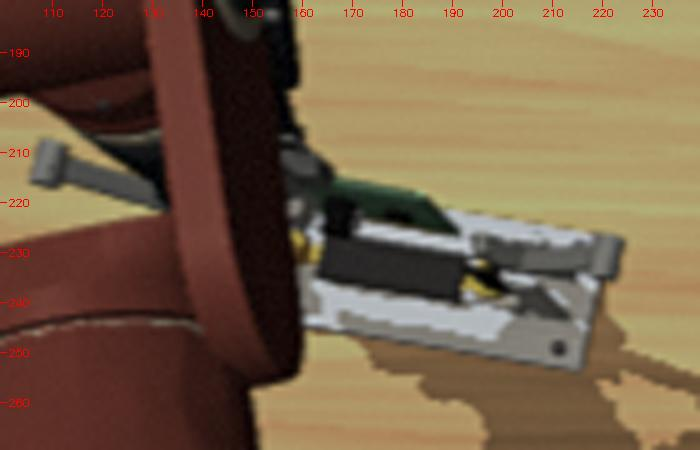

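View pics/b.png

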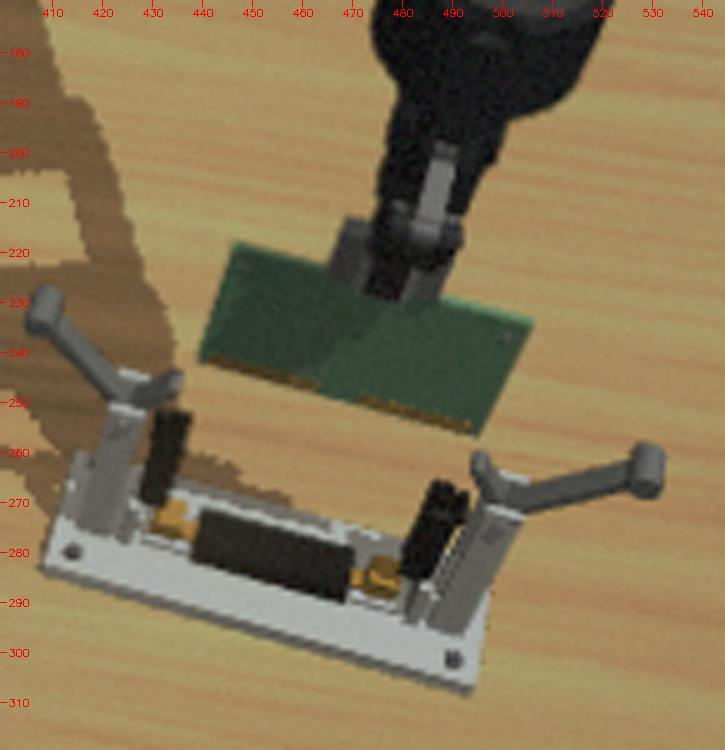

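```bash
cat > bf2.py <<'E'
from fit import *
from scipy.spatial.transform import Rotation as R
np.set_printoptions(precision=3,suppress=True)
def S(X,Y): return (170+Y/5-.5,400+X/5-.5)
rc=np.array([S(236,241),S(533,321),S(198,362),S(479,438)])
L=np.array([(2,-60,75),(2,60,75),(2,-60,0),(2,60,0)],float)
def f(p): 
    w=L@R.from_euler('zyx',[p[3],p[4],p[5]]).as_matrix().T+p[:3]
    return (proj('scene',w)-rc).ravel()
s=least_squares(f,[558,216,140,-.15,0,0]); print(s.x,s.fun)
# given robot: x,yaw, pitch free only with prior
pr=np.array([558.7,216.3,139.8,-.15,0,0]); sg=np.array([3,10,3,.03,.04,.05])
s=least_squares(lambda p:np.r_[f(p)/.4,(p-pr)/sg],pr); print(s.x,s.fun[:8]*.4)
w=L@R.from_euler('zyx',s.x[3:]).as_matrix().T+s.x[:3]
E
python3 bf2.py
python3 - <<'E'
from fit import *
import cagefit
np.set_printoptions(precision=3,suppress=True)
o=[q for q in cagefit.obs if q[0]=='scene']
p,r=fitpose(o,[556,217,-.15],'linear'); print(p); print(r)
E
```

```text
[551.798 218.166 130.022  -0.163  -0.048  -0.005] [ 0.118 -0.059 -0.116  0.071 -0.117  0.066  0.115 -0.079]
[558.025 216.152 137.874  -0.159  -0.034  -0.005] [ 0.125 -0.326 -0.006  0.448 -0.225 -0.267  0.073  0.125]
[557.144 216.165  -0.145]
[[ 0.751 -0.272]
 [ 0.928  0.04 ]
 [-1.31  -1.107]
 [-0.183  1.182]
 [-0.479  0.089]]
```

```bash
python3 - <<'E'
import cv2,numpy as np
a=cv2.imread('pics/m1s.png')
def c(im,r0,r1,c0,c1,s=12):
    x=cv2.resize(im[r0:r1,c0:c1],None,fx=s,fy=s,interpolation=2); x=np.clip(255*(x/255.)**.5,0,255).astype(np.uint8)
    for k in range(c0,c1,5): cv2.putText(x,str(k),((k-c0)*s,8),0,.3,(0,0,255),1); cv2.line(x,((k-c0)*s+s//2,9),((k-c0)*s+s//2,13),(0,0,255))
    for k in range(r0+2,r1,5): cv2.putText(x,str(k),(8,(k-r0)*s+9),0,.3,(0,0,255),1); cv2.line(x,(0,(k-r0)*s+s//2),(5,(k-r0)*s+s//2),(0,0,255))
    return x
cv2.imwrite('pics/gz.png',np.hstack([c(a,242,285,415,447),c(a,257,300,472,504)]))
t=cv2.imread('pics/top0.png')
cv2.imwrite('pics/gzt.png',np.hstack([c(t,205,245,135,167),c(t,215,255,185,217)]))
E
```

```text
(no output)
```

View pics/gz.png

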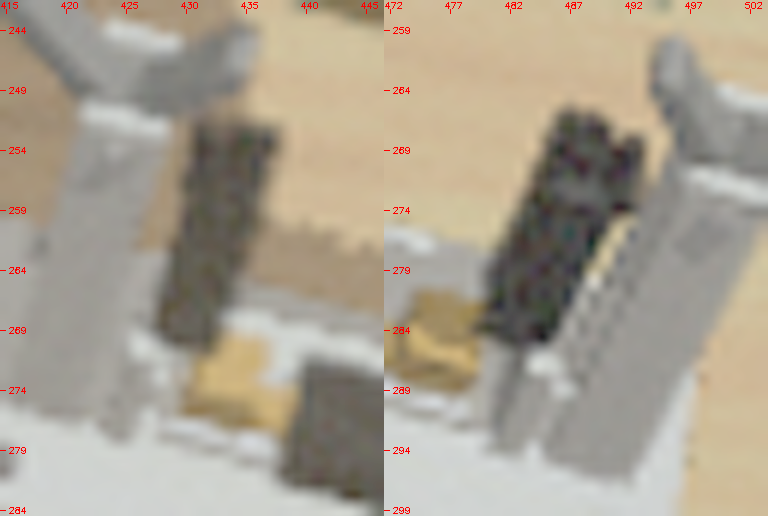

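View pics/gzt.png

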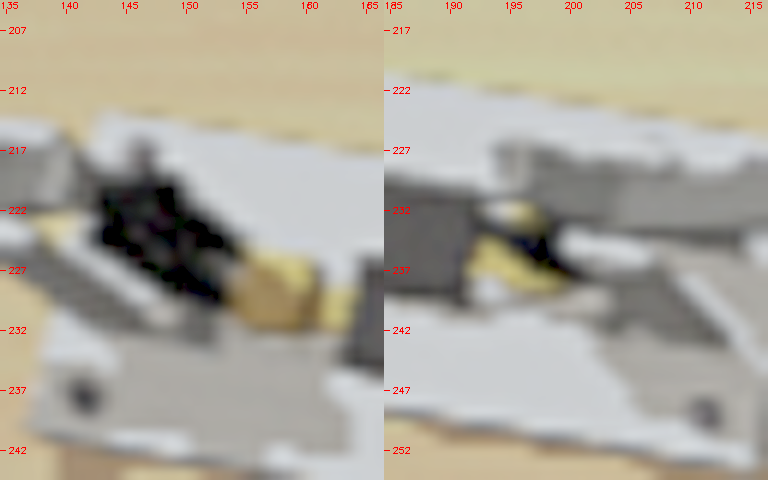

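```bash
python3 - <<'E'
import cv2,numpy as np
a=cv2.imread('pics/scene0.png')
def c(im,r0,r1,c0,c1,s=14):
    x=cv2.resize(im[r0:r1,c0:c1],None,fx=s,fy=s,interpolation=2); x=np.clip(255*(x/255.)**.6,0,255).astype(np.uint8)
    for k in range(c0,c1,2): cv2.putText(x,str(k),((k-c0)*s,8),0,.3,(0,0,255),1); cv2.line(x,((k-c0)*s+s//2,9),((k-c0)*s+s//2,13),(0,0,255))
    for k in range(r0+1,r1,2): cv2.putText(x,str(k),(8,(k-r0)*s+9),0,.3,(0,0,255),1); cv2.line(x,(0,(k-r0)*s+s//2),(5,(k-r0)*s+s//2),(0,0,255))
    return x
cv2.imwrite('pics/k1.png',np.hstack([c(a,256,292,402,428),c(a,276,312,476,502)]))
t=cv2.imread('pics/top0.png')
cv2.imwrite('pics/k2.png',np.vstack([np.hstack([c(t,210,248,135,160,11),c(t,222,260,200,226,11)])]))
E
```

```text
(no output)
```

View pics/k1.png

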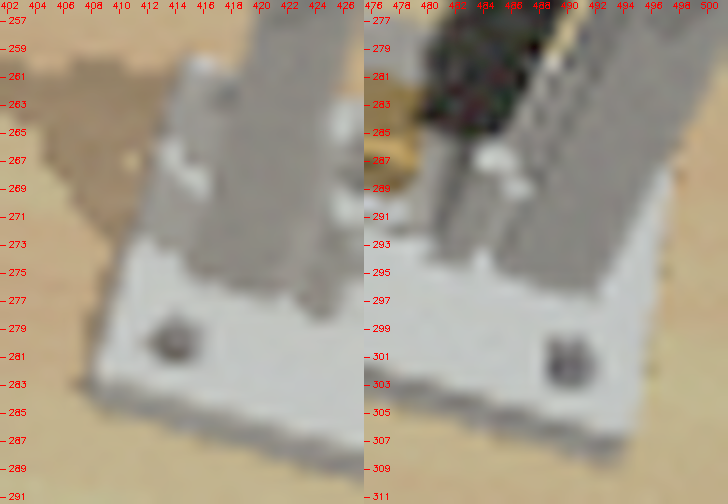

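View pics/k2.png

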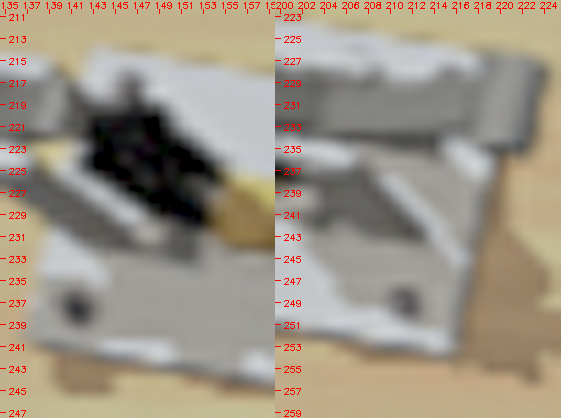

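```bash
python3 - <<'E'
from fit import *
np.set_printoptions(precision=2,suppress=True)
P=np.array([atz('scene',(279.64,414.07),12.5),atz('scene',(301.36,490.3),12.5),atz('top',(237.5,141.6),12.5),atz('top',(248.95,211.2),12.5)])
print(P,P.mean(0))
d1=P[1]-P[0];d2=P[2]-P[3]; print(np.linalg.norm(d1),np.linalg.norm(d2),np.arctan2(-d1[0],d1[1]),np.arctan2(-d2[0],d2[1]))
for n,w in (('scene',P[:2]),('top',P[2:])):
    print(n,w.mean(0))
m=P[:2].mean(0)-P[2:].mean(0); print(np.linalg.norm(m),np.arctan2(m[1],m[0]))
E
```

```text
[[570.78 124.78  12.5 ]
 [597.14 298.66  12.5 ]
 [546.27 308.36  12.5 ]
 [521.15 134.29  12.5 ]] [558.84 216.52  12.5 ]
175.86995768301108 175.87895222347257 -0.15047407351167705 -0.14334550273589938
scene [583.96 211.72  12.5 ]
top [533.71 221.32  12.5 ]
51.15964260415913 -0.1887935953858628
```

```bash
cat >> bf2.py <<'E'
print('---')
def W(p,L): 
    M=R.from_euler('zyx',p[3:6]).as_matrix()
    return (L-[0,0,94])@M.T+p[:3]
for bias in (0,1):
    # p: grip point, zyx, camera px shift
    pr=np.array([558.73,216.34,235.1,-.15,0,0,0,0]); sg=np.array([1,4,2,.01,.05,.03,.01+bias,.01+bias])
    s=least_squares(lambda p:np.r_[((proj('scene',W(p,L))-rc+p[6:]).ravel())/.3,(p-pr)/sg],pr); print(s.x,s.fun[:8]*.3,s.cost); print('origin',W(s.x,np.zeros((1,3))))
E
python3 bf2.py | sed -n '/---/,$p'
```

```text
---
[557.969 215.925 234.952  -0.154  -0.028  -0.007  -0.      0.   ] [ 0.202 -0.418  0.066  0.62  -0.225 -0.431  0.048  0.181] 5.433435579826056
origin [[560.556 215.299 140.99 ]]
[558.223 215.425 234.113  -0.154  -0.03   -0.007  -0.383   0.369] [ 0.168 -0.395  0.029  0.602 -0.218 -0.411  0.054  0.172] 5.142829396379922
origin [[561.076 214.74  140.159]]
```

```bash
python3 - <<'E'
from h import *
from scipy.spatial.transform import Rotation as R
np.set_printoptions(precision=2,suppress=True)
base=R.from_euler('xyz',[np.pi,0,np.pi/2-.145])
ax=np.array([np.sin(.147),np.cos(.147),0])  # cage y
o=(R.from_rotvec(.02*ax)*base).as_euler('xyz'); print(o)
def show(l=''):
    st=state(); print(l,st['time'],st['ee_pos'],st['force'],st['ft_torque'],st['width'])
move_linear([557.8,216.5,200],rot=list(o),velocity=60); wait(.2); show('pre')
b=move_linear([557.8,216.5,165],velocity=50,guard=5); show(b)
save('scene','d1s.png'); save('top','d1t.png')
if not b:
    b=move_linear([557.8,216.5,140],velocity=30,guard=5); show(b)
E
python3 crop.py pics/d1s.png 190 310 400 545 5 pics/b.png
```

```text
[-3.12 -0.    1.43]
pre 10.425 [558.12 216.64 200.67] [ 0.52 -0.66 -1.97] [ 0.02 -0.02 -0.  ] 8.711645637923393
False 11.275 [558.17 216.32 164.69] [ 4.62  0.23 -4.8 ] [-0.15 -0.98 -0.01] 8.956652037237616
True 11.6583 [558.38 216.28 163.22] [ 1.82  0.31 -1.07] [ 0.01 -0.49  0.06] 8.705683885441307
```

View pics/b.png

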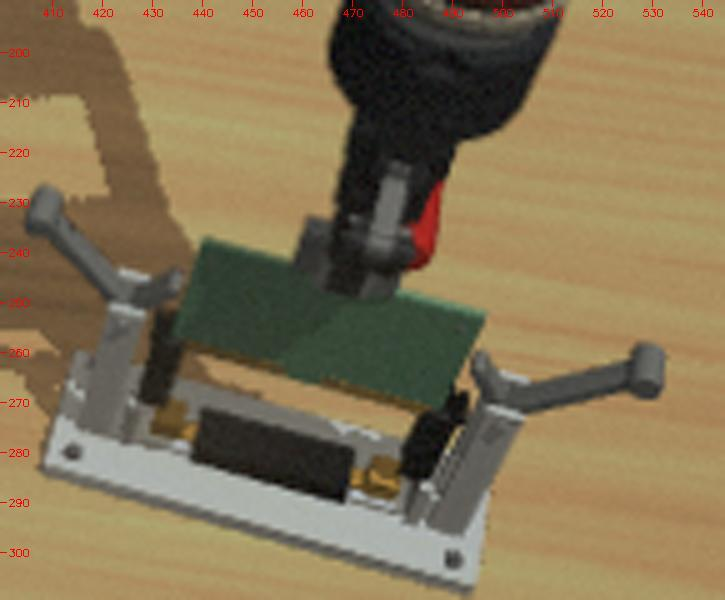

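```bash
python3 - <<'E'
from h import *
np.set_printoptions(precision=2,suppress=True)
def show(l=''):
    st=state(); print(l,st['time'],st['ee_pos'],st['force'],st['ft_torque'],st['width'])
wait(.2); show()
for x in (558.6,559.4,560.2):
    move_linear([x,216.5,163],velocity=20,guard=8); wait(.15); show(x)
E
```

```text
11.8583 [558.36 216.03 162.55] [ 2.03  1.42 -1.24] [ 0.07 -0.47  0.06] 8.650661619446618
558.6 12.2583 [558.41 216.3  162.67] [ 2.24 -0.7  -3.5 ] [-0.2  -0.42  0.12] 8.241385596230161
559.4 12.6583 [559.07 216.63 162.81] [ 0.74 -0.17 -2.88] [-0.01  0.02 -0.02] 8.30513888965915
560.2 13.0583 [560.16 216.53 162.99] [ 0.05 -0.45 -2.38] [-0.01 -0.1  -0.03] 8.75940626075569
```

```bash
python3 - <<'E'
from h import *
np.set_printoptions(precision=2,suppress=True)
def show(l=''):
    st=state(); print(l,round(st['time'],2),st['ee_pos'],st['force'],st['ft_torque'],round(st['width'],2))
x=559.8
for z in(150,138,128):
    b=move_linear([x,216.5,z],velocity=25,guard=6); show((z,b))
    if b: break
save('scene','d2s.png')
E
python3 crop.py pics/d2s.png 190 310 400 545 5 pics/b.png
```

```text
(150, False) 13.72 [559.78 216.51 149.91] [ 0.5  -0.11 -1.66] [-0.   -0.06  0.02] 8.72
(138, False) 14.36 [559.77 216.48 137.87] [-0.07  0.26 -2.06] [-0.    0.02 -0.02] 8.72
(128, False) 14.91 [559.74 216.45 127.78] [ 0.22  0.62 -2.9 ] [-0.    0.02  0.05] 8.64
```

View pics/b.png

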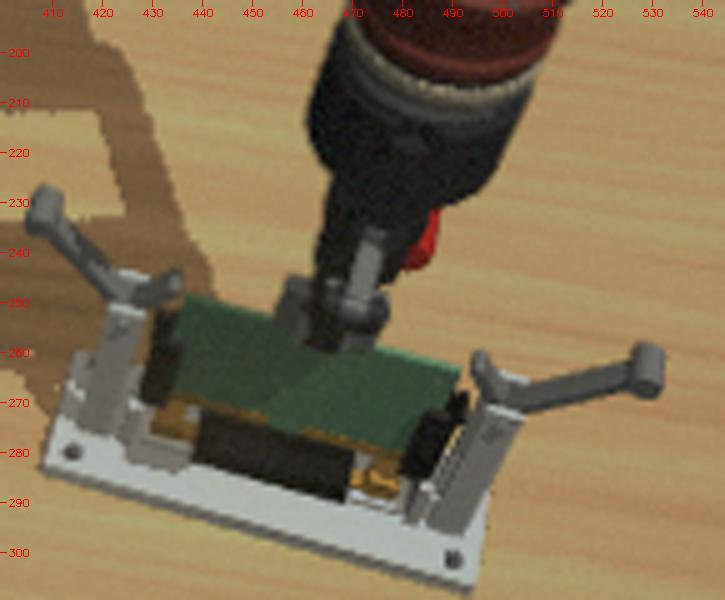

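The board is in both guides and sliding freely. Next I'll lower it slowly onto the contacts.

```bash
cat >> h.py <<'E'
def F(n=6):
    a=[]
    for _ in range(n):
        a.append(np.r_[state()['force'],state()['ft_torque']]); wait(.02)
    return np.mean(a,0)
E
python3 - <<'E'
from h import *
np.set_printoptions(precision=2,suppress=True)
x=559.8
b0=F(8); print('base',b0)
b=move_linear([x,216.5,112],velocity=10,guard=4); z=state()['ee_pos'][2]; f=F(4)-b0; print(b,z,f)
if b:
    for i in range(12):
        if f[2]>9 : break
        z-=.3; move_linear([x,216.5,z],velocity=8,guard=8); f=F(4)-b0; print(round(z,2),state()['ee_pos'],f,round(state()['time'],2))
E
```

```text
base [ 0.08  0.24 -2.4  -0.   -0.01  0.01]
True 116.6551004581648 [-0.37 -0.84  7.57 -0.01  0.    0.01]
116.36 [559.99 216.47 116.66] [-0.63 -0.99  6.48 -0.06  0.08  0.  ] 16.72
116.06 [560.   216.48 116.63] [-1.1  -1.54  7.72 -0.12  0.22  0.02] 17.03
115.76 [560.04 216.48 116.63] [-1.52 -1.72  9.2  -0.15  0.35  0.01] 17.35
```

```bash
python3 - <<'E'
from h import *
np.set_printoptions(precision=2,suppress=True)
b0=-2.4
move_linear([559.8,216.5,115.55],velocity=8,guard=8); wait(.3); f=F(8); print(f,f[2]-b0,state()['ee_pos'],state()['time'])
save('scene','p1s.png')
E
python3 crop.py pics/p1s.png 190 310 400 545 5 pics/b.png
```

```text
[-2.   -1.79  7.65 -0.17  0.39  0.04] 10.04849668867735 [560.09 216.48 116.63] 18.0333
```

View pics/b.png

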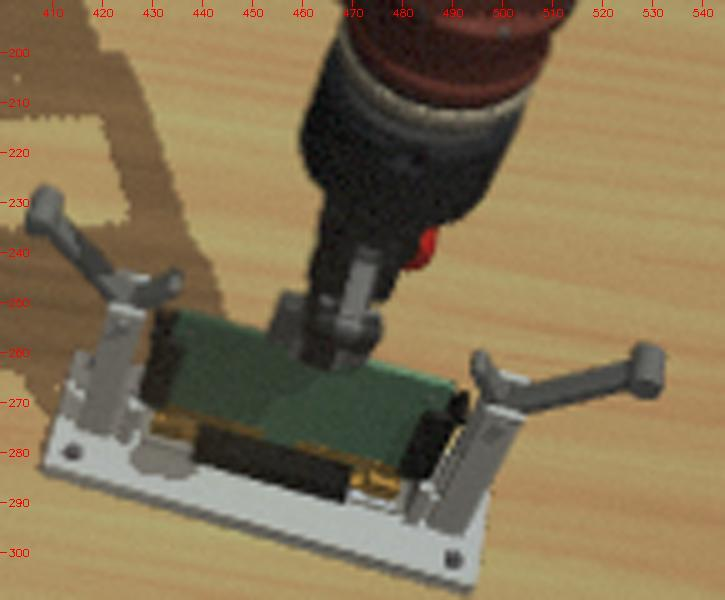

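Contact is at about 29.5 mm above the bench, inside the expected 27.5–32.5 mm, and the measured press is 10.0 N. I'll ease off, release and retract.

```bash
python3 - <<'E'
from h import *
np.set_printoptions(precision=2,suppress=True)
move_linear([560.0,216.5,116.3],velocity=10); print(F(3))
let_go(); print(state()['width'],state()['ee_pos'],state()['force'])
print(move_linear([560.0,216.5,140],velocity=60,guard=8))
move_linear([560.0,216.5,230],velocity=150); grasp(20)
print(state()['time'],F(4),state()['width'])
goto([520,60,300],[np.pi,0,np.pi/2-.147])
save('scene','r1s.png'); save('top','r1t.png'); print(state()['time'])
for k in('knob_left','knob_right','board_grip'):
    for n in('scene','top'):
        print(k,n,[(np.array(t['at']).round(1).tolist(),round(t['confidence'],2)) for t in tip_of(n,k)[:4]])
E
python3 crop.py pics/r1s.png 210 310 400 545 5 pics/b.png;python3 crop.py pics/r1t.png 195 265 95 235 5 pics/a.png
```

```text
[-1.78 -1.69  5.51 -0.12  0.23  0.02]
85.47444992621071 [560.  216.5 116.3] [-0.5  -0.34 -0.77]
False
21.1667 [-0.31  0.23  0.07  0.02 -0.02 -0.03] 0.07769672029717678
22.0667
knob_left scene [([264.3, 528.3], 0.69), ([267.4, 282.9], 0.68)]
knob_left top [([209.2, 107.2], 0.46)]
knob_right scene [([229.0, 407.4], 0.65), ([251.1, 467.2], 0.61), ([273.7, 486.7], 0.4), ([255.2, 433.3], 0.38)]
knob_right top []
board_grip scene [([211.1, 218.5], 0.66), ([251.5, 467.7], 0.6), ([329.3, 242.6], 0.27)]
board_grip top [([246.5, 411.5], 0.96), ([222.8, 164.2], 0.7), ([251.5, 494.5], 0.67)]
```

View pics/b.png

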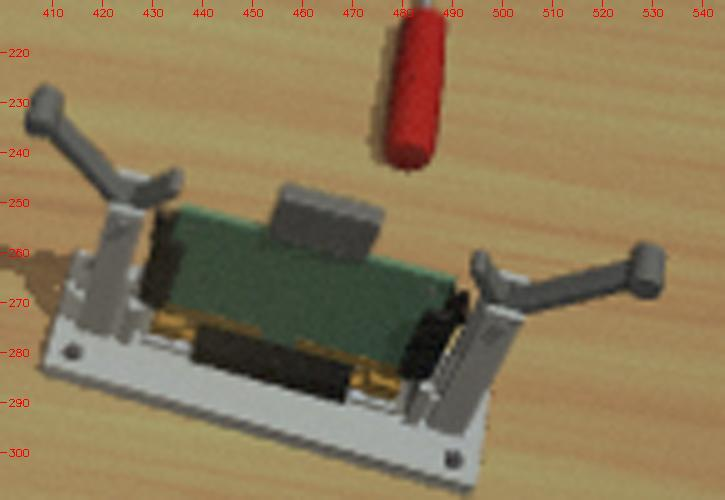

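View pics/a.png

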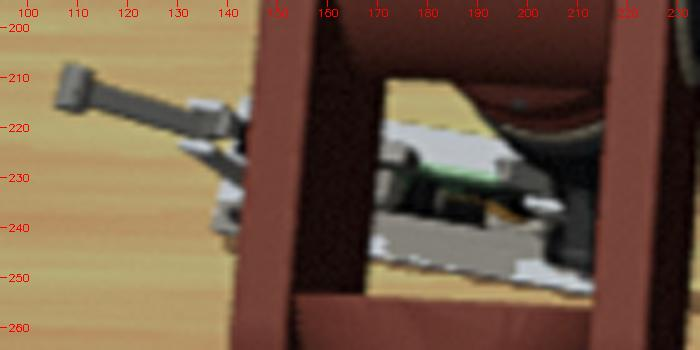

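```bash
python3 - <<'E'
from fit import *
np.set_printoptions(precision=2,suppress=True)
C=np.array([558.9,216.2,0])
for s,a,b in((1,(263.5,528.9),(212.1,108.9)),(-1,(231.5,408.5),(230.5,220.5))):
    def W(p): return C+Rz(-.147)@np.array([p[1],s*(82+65*np.sin(p[0])),97+65*np.cos(p[0])])
    f=lambda p:np.r_[proj('scene',W(p))[0]-a,proj('top',W(p))[0]-b,p[1]/2]
    r=least_squares(f,[.8,0]); print(s,np.degrees(r.x[0]),r.x,r.fun,W(r.x)); print(tri([('scene',a),('top',b)])[0])
E
```

```text
1 44.66399402302328 [ 0.78 -0.17] [ 0.22  0.52  0.3   0.98 -0.08] [577.44 342.54 143.23]
[577.63 342.67 144.48]
-1 43.294930420375316 [0.76 0.26] [0.21 0.41 0.27 0.27 0.13] [540.61  90.95 144.31]
[541.03  90.67 145.47]
```

```bash
cat > lev.py <<'E'
from fit import *
import sys
np.set_printoptions(precision=2,suppress=True)
C=np.array([558.9,216.2,0]); M=Rz(-.147); O=[np.pi,0,np.pi/2-.147]
def W(y,z,x=0): return list(C+M@np.array([x,y,z]))
def loc():
    st=state(); l=M.T@(st['ee_pos']-C); f=M.T@st['force']; return l,f,st['time']
def FL(n=3): return M.T@F(n)[:3]
def approach(s):
    goto(W(s*165,240),O); move_linear(W(s*165,144),velocity=150,guard=10)
    b0=FL(5); b=move_linear(W(s*135,144),velocity=25,guard=3); l,f,t=loc(); print('contact',b,l,FL(3)-b0,t)
    return b,l,b0
E
python3 - <<'E'
from lev import *
b,l,b0=approach(1); print('b0',b0)
save('scene','k1s.png')
E
python3 crop.py pics/k1s.png 190 310 400 545 5 pics/b.png
```

```text
contact True [ -0.04 145.54 143.91] [0.66 1.38 0.83] 25.2833
b0 [ 0.04 -0.18  0.36]
```

View pics/b.png

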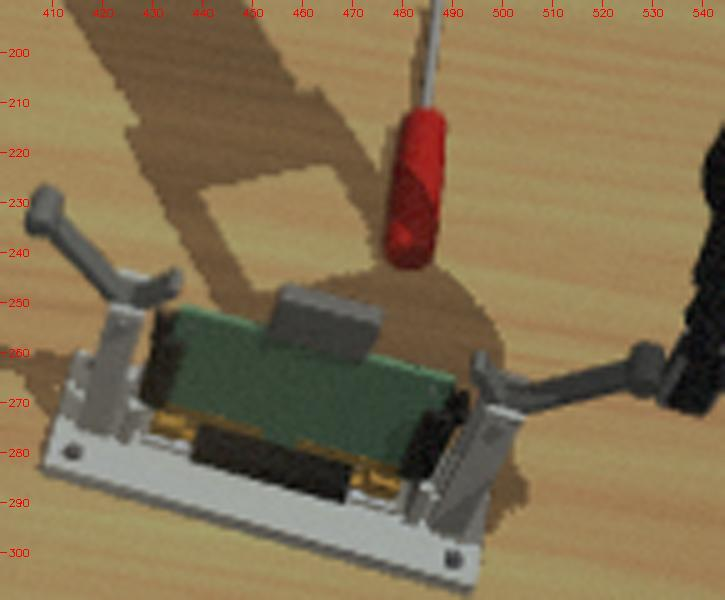

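The fingertips touch the outside of the left knob at local y 145.5, against 145.7 predicted. Now I'll follow the arc.

```bash
cat >> lev.py <<'E'
def arc(s,th0,th1,b0,off=17.5,step=.1,lim=14,speed=45):
    th=th0
    while th>th1+1e-6:
        th=max(th1,th-step)
        y=82+65*np.sin(th)+off; z=97+65*np.cos(th)
        b=move_linear(W(s*y,z),velocity=speed,guard=12)
        l,f,t=loc(); f=f-b0; print(f'th {th:.2f}',b,l-[0,s*y,z],f,round(t,2))
        if abs(f[1])>lim or np.linalg.norm(f)>18: print('LIMIT'); break
    return th
E
python3 - <<'E'
from lev import *
b0=np.array([.04,-.18,.36])
arc(1,.78,.40,b0)
save('scene','k2s.png')
E
```

```text
th 0.68 False [ 0.   -0.06  0.04] [-0.4   2.48  0.47] 25.69
th 0.58 False [ 0.01 -0.26 -0.02] [-0.6   1.23  0.82] 25.98
th 0.48 False [-0.09 -0.65 -0.24] [ 1.31  0.98 -1.31] 26.27
th 0.40 False [-0.13 -0.7  -0.32] [-0.13 -0.08 -0.06] 26.54
```

```bash
python3 - <<'E'
from lev import *
b0=np.array([.04,-.18,.36])
th=arc(1,.40,.0,b0,step=.06,lim=15,speed=30)
print(FL(4)-b0)
save('scene','k3s.png')
E
python3 crop.py pics/k3s.png 190 310 400 545 5 pics/b.png
```

```text
th 0.34 False [-0.03 -0.32 -0.07] [-0.26 -0.1   0.37] 26.88
th 0.28 False [ 0.03 -0.21  0.1 ] [-0.21  0.82 -0.6 ] 27.16
th 0.22 False [-0.02  0.61  0.17] [-0.38  4.34 -0.67] 27.44
th 0.16 False [0.04 1.29 0.47] [-0.1   7.91 -0.21] 27.73
th 0.10 False [0.05 1.7  0.78] [-0.04  8.27 -0.96] 28.01
th 0.04 False [0.06 1.92 1.17] [0.12 8.94 0.47] 28.29
th 0.00 False [0.11 2.1  1.45] [-1.1   9.    1.69] 28.54
[-0.68  8.9   1.3 ]
```

View pics/b.png

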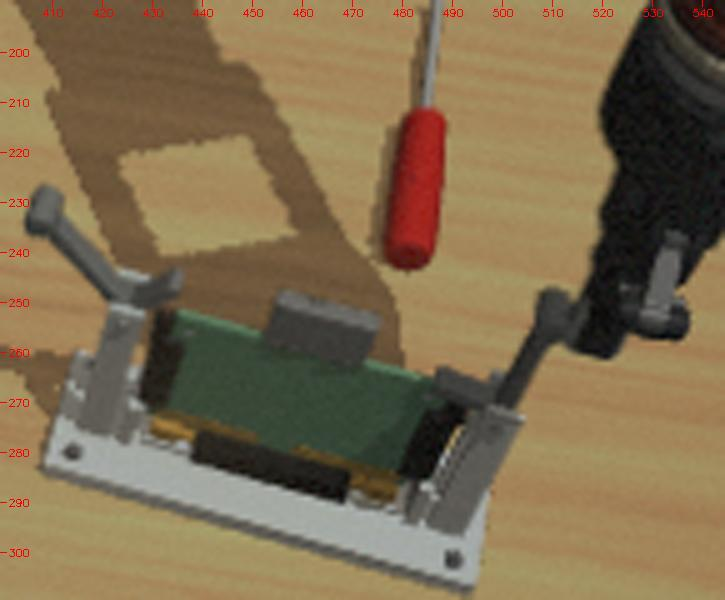

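```bash
cat >> lev.py <<'E'
def press(s,b0,y0=99.5,z=162,lim=14.5,n=9):
    y=y0
    for i in range(n):
        y-=.8; b=move_linear(W(s*y,z),velocity=12,guard=8); f=FL(3)-b0; l,_,t=loc(); print(round(y,1),b,l,f,round(t,2))
        if abs(f[1])>lim: break
E
python3 - <<'E'
from lev import *
press(1,np.array([.04,-.18,.36]))
E
```

```text
98.7 False [  0.1  100.97 163.53] [-1.08  9.33  1.49] 28.96
97.9 False [  0.11 100.41 163.62] [-0.69  9.98  1.34] 29.26
97.1 False [  0.09 100.26 163.64] [-1.09 11.79  1.22] 29.56
96.3 False [  0.08 100.15 163.71] [-0.1  13.64 -0.12] 29.86
95.5 False [  0.04 100.   163.73] [-0.36 16.1  -0.43] 30.16
```

Force rose at a fixed position, 100.1 mm against about 100 expected for upright, so the left lever is at its hard stop. Now the right one.

```bash
python3 - <<'E'
from lev import *
move_linear(W(125,165),velocity=120); move_linear(W(140,260),velocity=200)
b,l,b0=approach(-1); print('b0',b0); np.save('b0.npy',b0)
if b and abs(l[1]+145.5)<5:
    th=arc(-1,.76,.34,b0)
    print(FL(3)-b0)
save('scene','k4s.png')
E
python3 crop.py pics/k4s.png 190 310 380 525 5 pics/b.png
```

```text
contact True [  -0.09 -144.31  143.81] [ 0.22 -0.77  0.75] 34.0583
b0 [0.04 0.12 0.06]
th 0.66 False [-0.07  0.43  0.02] [ 0.48  0.07 -0.25] 34.42
th 0.56 False [0.02 0.5  0.19] [-0.41 -0.31 -0.49] 34.72
th 0.46 False [-0.    0.53  0.1 ] [-0.37  0.69 -0.35] 35.01
th 0.36 False [-0.05  0.54 -0.01] [0.16 0.67 0.14] 35.3
th 0.34 False [-0.11  0.14 -0.14] [ 0.15  0.28 -0.73] 35.55
[ 0.17  0.2  -0.6 ]
```

View pics/b.png

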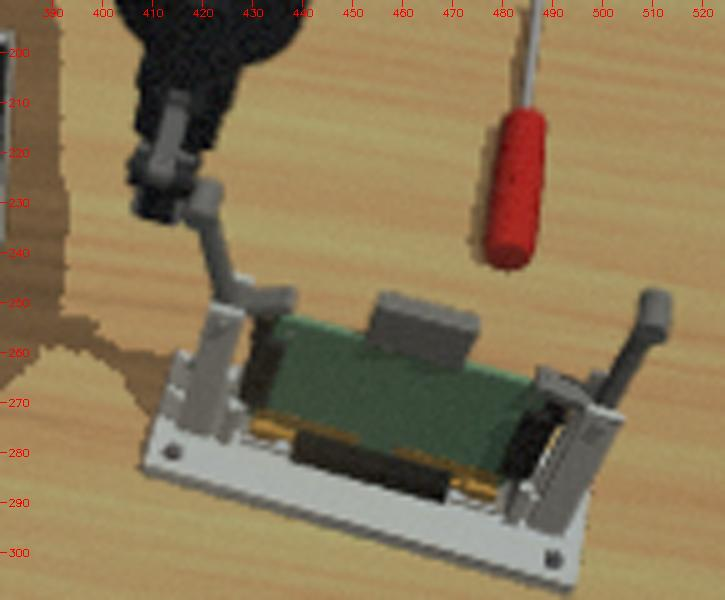

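The left lever is staying upright and the right one is swinging in normally. I'll finish the right.

```bash
python3 - <<'E'
from lev import *
b0=np.load('b0.npy')
th=arc(-1,.34,.0,b0,step=.06,lim=15,speed=30)
if th<=0: press(-1,b0)
E
```

```text
th 0.28 False [0.09 0.21 0.16] [ 0.39 -0.29 -0.07] 35.93
th 0.22 False [0.05 0.34 0.06] [ 0.18 -0.18  0.32] 36.22
th 0.16 False [-0.02  0.36 -0.03] [ 0.33 -0.8   0.81] 36.5
th 0.10 False [-0.04  0.35 -0.06] [-0.64 -0.16 -0.64] 36.78
th 0.04 False [0.01 0.17 0.05] [-0.46 -0.81  0.51] 37.07
th 0.00 False [ 0.07 -0.52  0.25] [-1.55 -5.39  2.34] 37.32
98.7 False [  0.08 -99.54 162.3 ] [-0.92 -6.33  3.21] 37.62
97.9 False [  0.08 -98.99 162.35] [-1.81 -6.91  3.73] 37.92
97.1 False [  0.12 -98.83 162.38] [-1.71 -9.45  4.06] 38.22
96.3 False [  0.12 -98.73 162.4 ] [ -2.15 -11.81   4.9 ] 38.52
95.5 False [  0.14 -98.59 162.4 ] [ -2.05 -13.41   4.63] 38.82
94.7 False [  0.16 -98.46 162.47] [ -2.65 -16.16   5.66] 39.12
```

```bash
python3 - <<'E'
from lev import *
move_linear(W(-125,165),velocity=120); move_linear(W(-170,240),velocity=200)
save('scene','e1s.png'); save('top','e1t.png'); print(state()['time'])
E
python3 crop.py pics/e1s.png 210 310 400 525 6 pics/b.png;python3 crop.py pics/e1t.png 195 265 115 235 6 pics/a.png
```

```text
40.2
```

View pics/b.png

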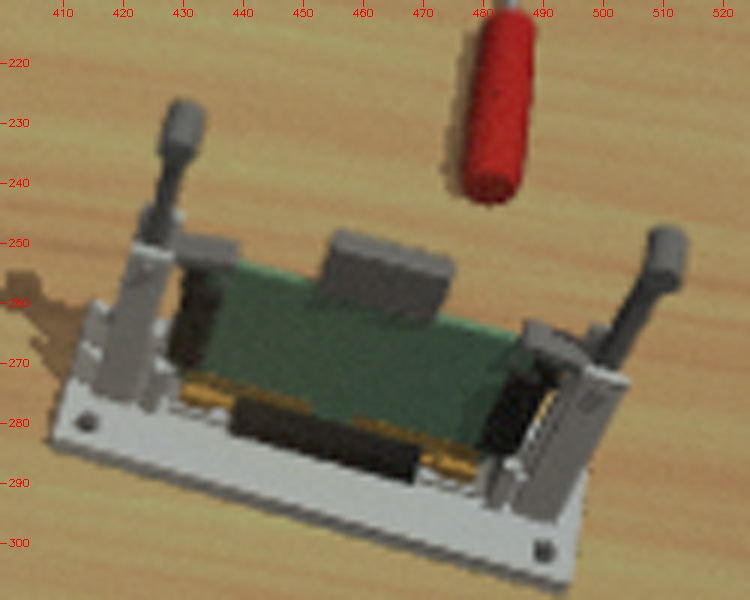

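View pics/a.png

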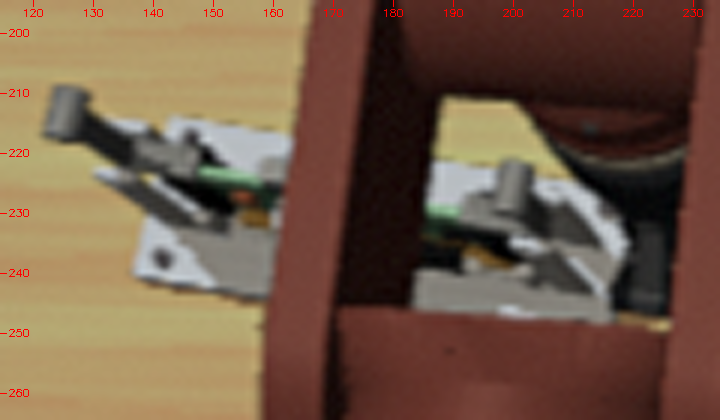

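```bash
python3 - <<'E'
from lev import *
def px(n,y,z,sc,r0,c0):
    q=proj(n,[W(y,z)])[0]; return q.round(1),((q[::-1]-[c0,r0]+.5)*sc).round()
for C0 in([558.9,216.2,0],[558.9,216.95,0]):
    C[:]=C0
    for s in(1,-1):
        for th in(0,.1,.2,.3): print(s,th,*px('scene',s*(82+65*np.sin(th)),97+65*np.cos(th),6,210,400),*px('top',s*(82+65*np.sin(th)),97+65*np.cos(th),6,195,115))
E
```

```text
1 0 [252.4 509.8] [662. 258.] [213.7 127.1] [ 75. 115.]
1 0.1 [253.4 513. ] [681. 263.] [213.3 124.2] [ 58. 113.]
1 0.2 [254.5 516. ] [699. 270.] [212.9 121.5] [ 42. 110.]
1 0.3 [255.8 518.9] [716. 278.] [212.6 119. ] [ 27. 109.]
-1 0 [231.8 430.9] [188. 134.] [225.9 199.7] [511. 189.]
-1 0.1 [231.1 427.8] [170. 129.] [226.4 202.6] [529. 192.]
-1 0.2 [230.6 424.7] [151. 126.] [227.  205.6] [546. 195.]
-1 0.3 [230.3 421.7] [133. 125.] [227.6 208.5] [564. 199.]
1 0 [252.5 510.2] [664. 258.] [213.7 126.7] [ 73. 115.]
1 0.1 [253.4 513.4] [683. 264.] [213.2 123.9] [ 56. 112.]
1 0.2 [254.6 516.4] [701. 270.] [212.9 121.2] [ 40. 110.]
1 0.3 [255.8 519.3] [719. 278.] [212.6 118.7] [ 25. 108.]
-1 0 [231.8 431.2] [190. 134.] [225.9 199.4] [509. 188.]
-1 0.1 [231.1 428.2] [172. 130.] [226.4 202.3] [527. 192.]
-1 0.2 [230.6 425.1] [154. 127.] [227.  205.2] [544. 195.]
-1 0.3 [230.3 422. ] [135. 125.] [227.6 208.1] [562. 199.]
```

```bash
python3 - <<'E'
from lev import *
C[:]=[558.9,216.6,0]
for zo in(24,29.5):
  print(zo)
  for nm,y,h in(('blkTL',-22,103),('blkTR',22,103),('blkBL',-22,75),('blkBR',22,75),('topR',40,75),('topL',-40,75)):
    q=proj('scene',[W(y,zo+h,5 if 'blk' in nm else 2)])[0]
    print(nm,'e1s',((q[::-1]-[400,210]+.5)*6).round(),'r1s(5x)',((q[::-1]-[400,210]+.5)*5).round())
E
python3 - <<'E'
import cv2,numpy as np
a=cv2.imread('pics/r1s.png')[240:300,420:500];b=cv2.imread('pics/e1s.png')[240:300,420:500]
f=lambda x:cv2.resize(x,None,fx=7,fy=7,interpolation=2)
cv2.imwrite('pics/cmp.png',cv2.resize(np.hstack([f(a),f(b)]),None,fx=.71,fy=.71,interpolation=3))
E
```

```text
24
blkTL e1s [335. 250.] r1s(5x) [279. 208.]
blkTR e1s [459. 283.] r1s(5x) [382. 236.]
blkBL e1s [318. 296.] r1s(5x) [265. 247.]
blkBR e1s [439. 329.] r1s(5x) [366. 274.]
topR e1s [490. 336.] r1s(5x) [408. 280.]
topL e1s [270. 277.] r1s(5x) [225. 230.]
29.5
blkTL e1s [338. 240.] r1s(5x) [282. 200.]
blkTR e1s [463. 274.] r1s(5x) [386. 228.]
blkBL e1s [321. 287.] r1s(5x) [267. 239.]
blkBR e1s [443. 320.] r1s(5x) [369. 267.]
topR e1s [494. 327.] r1s(5x) [412. 272.]
topL e1s [273. 268.] r1s(5x) [228. 223.]
```

View pics/cmp.png

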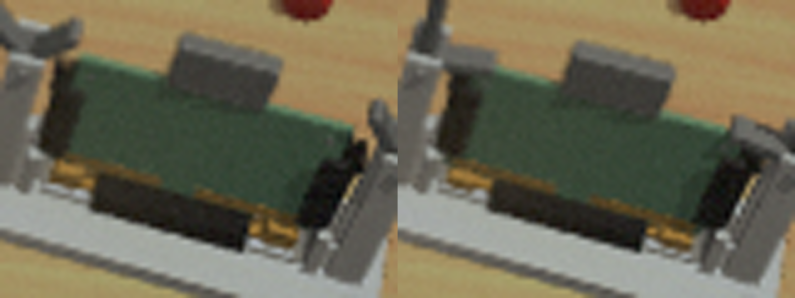

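```bash
python3 - <<'E'
import cv2,numpy as np
from scipy.optimize import minimize
g=lambda f:cv2.cvtColor(cv2.imread('pics/'+f),cv2.COLOR_BGR2GRAY).astype(np.float32)
for A,B in(('r1s.png','k3s.png'),('k3s.png','k4s.png'),('k3s.png','e1s.png'),('r1s.png','e1s.png')):
  a,b=g(A),g(B)
  for nm,(r0,r1,c0,c1) in {'block':(244,266,450,480),'bottomL(-y) edge':(268,284,437,452),'bottomR edge':(276,292,462,476),'topL edge':(246,262,439,453),'topR edge':(256,270,478,486),'static base':(286,306,440,490)}.items():
    T=a[r0:r1,c0:c1]; 
    def cost(d):
        M=np.float32([[1,0,c0+d[0]],[0,1,r0+d[1]]]); X=cv2.warpAffine(b,M,(c1-c0,r1-r0),flags=cv2.INTER_LINEAR|cv2.WARP_INVERSE_MAP)
        return -np.corrcoef(X.ravel(),T.ravel())[0,1]
    best=min((minimize(cost,[0,s],method='Nelder-Mead') for s in(0,1,2)),key=lambda r:r.fun)
    print(A,B,nm,best.x.round(2),round(-best.fun,3))
E
python3 - <<'E'
from lev import *
for y in(-50,0,50): print(y,proj('scene',[W(y,24+90,2)])[0]-proj('scene',[W(y,29.5+90,2)])[0])
E
```

```text
r1s.png k3s.png block [-0.    2.47] 0.834
r1s.png k3s.png bottomL(-y) edge [0.   0.12] 0.951
r1s.png k3s.png bottomR edge [0.   0.15] 0.91
r1s.png k3s.png topL edge [-0.   2.5] 0.929
r1s.png k3s.png topR edge [-0.    1.55] 0.884
r1s.png k3s.png static base [0. 0.] 0.977
k3s.png k4s.png block [ 0.  -0.1] 0.814
k3s.png k4s.png bottomL(-y) edge [ 0.   -0.03] 0.989
k3s.png k4s.png bottomR edge [0.   0.12] 0.948
k3s.png k4s.png topL edge [ 0.01 -1.  ] 0.883
k3s.png k4s.png topR edge [0.   0.37] 0.852
k3s.png k4s.png static base [ 0.   -0.05] 0.984
k3s.png e1s.png block [ 0.   -0.13] 0.817
k3s.png e1s.png bottomL(-y) edge [ 0.   -0.03] 0.988
k3s.png e1s.png bottomR edge [0.   0.12] 0.95
k3s.png e1s.png topL edge [ 0.   -0.88] 0.876
k3s.png e1s.png topR edge [0.   0.35] 0.853
k3s.png e1s.png static base [ 0.   -0.03] 0.985
r1s.png e1s.png block [-0.    1.55] 0.977
r1s.png e1s.png bottomL(-y) edge [0.   0.12] 0.946
r1s.png e1s.png bottomR edge [0.   0.22] 0.943
r1s.png e1s.png topL edge [-0.    1.62] 0.992
r1s.png e1s.png topR edge [-0.    1.72] 0.993
r1s.png e1s.png static base [0.   0.05] 0.981
-50 [ 1.53 -0.51]
0 [ 1.52 -0.61]
50 [ 1.51 -0.72]
```

Between the pre-lever and final pictures the board's top edge moved 1.62 px at the right end and 1.72 px at the left. About 1.5 px is expected for the 5.5 mm travel home, so both ends are down evenly. I'll back away, look once more, then hand in.

```bash
python3 - <<'E'
from h import *
goto([300,-450,300],[np.pi,0,.6]); wait(.3)
save('scene','f1s.png'); save('top','f1t.png'); print(state()['time'])
E
```

```text
42.5917
```

View pics/f1t.png

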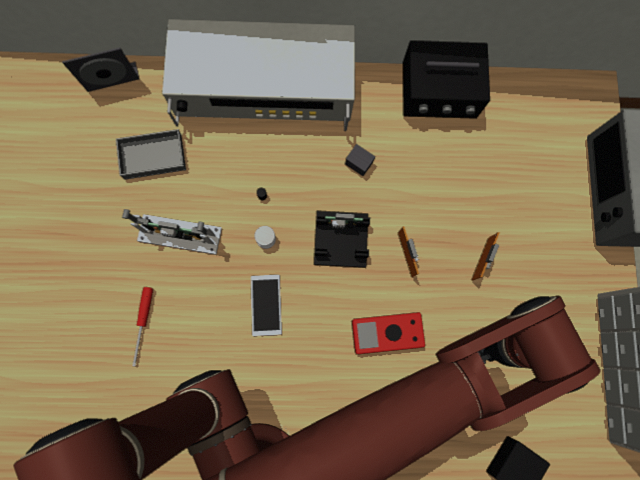

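View pics/f1s.png

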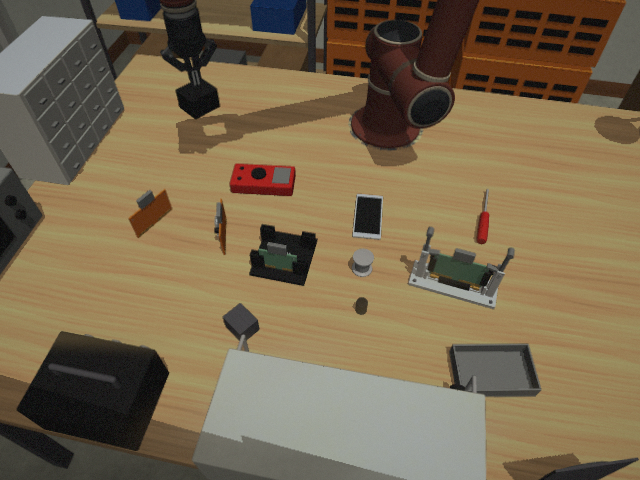

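Everything else is where it was: spare in the far slot (scene (258,277)), spool (263,362), capacitor (305,362). Both levers are upright and the arm is clear.

```bash
python3 -c "
from station import *
print(sign_off(), state()['time'])"
```

```text
the job is handed in; nothing more can be done
the job is handed in; nothing more can be done
```

The wider green board is in the test cage with both ejector levers shut, and I handed the job in at about 43 s; `sign_off` gives no verdict.

- **Insertion:** I took the board from the rack's near slot and slid it down both guides. It touched the side of the guide mouth, with about 5 N sideways, until I shifted it 1–2 mm.
- **Hand press:** It met the contacts about 5.5 mm above home. I pressed with 10.0 N and then let go.
- **Levers:** I swung the left lever in along its arc, then the right. Each was pushed until it stopped moving, with at most about 17 N at the knob.

**Last checks:**
- **Levers:** Both knobs are within about 0.03 rad of upright in the pictures.
- **Board height:** The top edge came down by a similar amount at both ends (1.62 and 1.72 px, against about 1.5 px expected), so it looks evenly home.
- **Everything else:** The spare and the other things on the bench look unmoved, and the arm was clear.

**What didn't match:**
- **Right lever force:** It felt almost no load until its last 0.05 rad or so, where I expected pressing force from about 0.35 rad. Most likely the left lever had already pushed both contacts down.
- **Cage position:** The two cameras disagreed by about 2 mm, so I settled the fit by touch.

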